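# Take the blade cap off a desk fan with an unknown thread hand

## Robot

A 7-joint arm with a two-finger parallel gripper is mounted at the origin on a cart in front of the work surface, level with it; the furniture and walls round the work are solid. World frame = base frame: x ahead of the robot, y to its left, z up, the work surface at z = 0. Lengths are in m, angles in rad, forces in N, time in s.
With the tool pointing down it reaches from about 0.4 to 0.85 m from the base axis. Payload 10.4 kg.
Tool frame: the origin (TCP) lies midway between the tips of the shut fingers; the grasp point (between the pads) lies 19 mm behind it; z points along the fingers, y is the line along which they close (so a half turn about z gives the same grasp; the last joint's range is limited). The gripper opens to 87 mm and grips with 3 to 60 N. Pads are 19 mm wide; open, the fingers measure 117 mm over their backs; the gripper's body (75 mm by 190 mm) begins 51 mm behind the grasp point.
Start: joints at [-1.267, 0.332, -0.065, 1.46, 0.022, 1.35, -0.088], TCP at [0.201, 0.592, 0.223] pointing down, gripper open.
Joint ranges: [-2.6, 2.6], [-0.5, 2.12], [-1.47, 1.34], [0.16, 2.42], [-1.27, 4.41], [0.06, 2.06], [-2.6, 2.6]. Speed limits (rad/s): [2.22, 2.22, 2.79, 2.79, 3.14, 3.14, 3.14].

## Interface

Orientations are given as a unit quaternion [x, y, z, w].
In Python, from bench import r gives the robot as it stands.
- The arm moves only by the tool apply_moves, never from a script. Its argument "steps" is a list of rows, each a list of 7 numbers: the turn, a rotation vector about the tool's x, y, z in rad, then the shift along the tool's x, y, z in mm, then the opening, from -1 (shut) to 1 (fully open). In form: [[ax, ay, az, x, y, z, claw], ...]. A call has 1 to 20 rows; each row is the pose to reach, as a shift and turn from the pose commanded when the call began, along the tool's axes at that moment; what a row does not reach only later rows make up. A row lasts 1/12 s, in which the tool goes at most 41.7 mm and 7.16 degrees, less where a joint would pass 70% of its speed; a pose out of reach is approached as far as the arm can. A call with a gripper value outside its range is refused whole. The fingers move at their own pace and stop on an object; "force" is the grip in N (left out, the last holds). Time passes only in rows, so rows that repeat a pose let the fingers close. It gives the time, the measured TCP pose, the force, the opening and the grip force at its end, in the units of the state.
- r.read_state(): the state, without advancing time (a new reading comes with each control period).
- r.camera(name): name is "scene" or "side" or "wrist"; returns a dict with "pixels" (400x640x3 uint8, red, green, blue), "z_map" (400x640 float32, m along the optical axis (not along the pixel's ray), 0 where there is no reading), "fovy" (degrees; the focal length in pixels is half the picture's height over the tangent of half this angle, whatever the lens; pixels are square), "cx", "cy" (the principal point, pixels), "position" and "orientation" of the camera in the world. Camera axes: x right, y down, z forward; pixel columns grow to the right and rows downward; lengths in m; the calibration is good to about 2 mm. A picture is of the moment at which its call begins.
- r.close_job(): hands the job in; it is judged then, once.
The state is a dict: "time": time; "joint_positions": joint angles; "joint_vel": joint speeds; "joint_torque": joint torques, N m; "ee_pos": TCP position; "eef_rot": TCP orientation; "ft_force": force on the tool from outside, world axes, zero at the start; "torque": the same for the moment, N m; "width": finger opening in m; "grip_force": force on a finger pad.
Only numpy, scipy, OpenCV 4.12 (cv2) and the standard library are available. Lean on these libraries where they do the work, as an engineer would, in place of code of your own. Each camera call takes 0.05 s, during which the arm holds its last target. There are 200 camera calls.

## Task

The small desk fan is lying open, facing straight up, for cleaning: unscrew the blade cap in the middle of its rotor. Nobody knows whether this cap has an ordinary or a reverse thread, so try to loosen it one way and, if it stops dead, the other; then lift it off and finish while still holding it level in the gripper, about 10 cm above its seat. Leave the guard, the glue stick, the note block, the jar and the mug where they are.

Things in the scene. Friction and masses are not known exactly. Their poses are not given: they have to be found in the camera images.
- cap_grip (a point): centre of the upright round ribbed grip on the fan's grey blade cap: 22 mm in diameter, 32 mm high (z up, 16 mm above and below this point). Take it from above, at any yaw; fingers have room down to the wider cap top 16 mm below this point. x and y turn with the cap. A pull alone does not free the cap.
- cap: the loose blade cap (30 to 65 g), 43 mm in diameter, 20 mm high, round grip on top; origin: centre of its underside. Its thread's hand cannot be seen and varies: one way it stops dead after 0.1 to 0.25 rad; then the fingers slip, the other way it turns freely (under 0.2 N m), climbs about 4 mm per rad and is off after about 0.9 rad (turn 1.0 to 1.2, not over 1.7), then lifts off.
- fan_hub (a point): centre of the top of the black rotor hub under the cap, 100 mm above the desk; z up, x along the x of cap_grip as it stands at the start (to 0.05 rad)
- fan: the fan, fixed to the desk, facing up; origin on the desk under its centre. White rim 164 mm in diameter, its top 74 mm above the desk; two bracket arms on opposite sides reach 92 mm from the centre; five black blades up to 93 mm above the desk, which do not turn.
- guard_center (a point): middle of the fan's white wire front guard, a flat loose disc 160 mm in diameter and 9 mm high, lying on the desk; leave alone
- glue_center (a point): centre of a glue stick standing beside the fan, 27 mm in diameter, 92 mm high, loose; leave alone
- notes_center (a point): centre of a yellow note block lying beside the fan, 77x77x24 mm, loose; leave alone
- jar_center (a point): centre of a small jar with a black lid, 52 mm in diameter, 70 mm high, loose; leave alone
- mug_center (a point): centre of a blue mug, 92x127x95 mm with its handle, loose; leave alone

How it is judged:
By the outcome, as a careful person would: the job done as asked, in the order asked, and still so for the second after the job is handed in, while the arm keeps its last pose, push and grip.
It also fails if it takes over 35 s, if anything falls off the work surface, if the arm or the gripper's body presses on something with over 40 N, if the wrist force passes 120 N, or if a joint passes its speed limit or range.

## Working session

There is one attempt and no reset: what is moved stays moved. The work goes in short steps, Python scripts to look and compute and a tool call to move; the robot and the scene stay as the last step left them, time stands still between calls to the robot, and variables do not carry over. Pictures are saved under pics/ and viewed, at most 10 in all, crops included, and the job is handed in when it is done.

Besides the shell and the picture viewer there is one more tool, called by a JSON object that holds its "op" and its "data". apply_moves: Moves the arm, as the interface text tells. Its arguments: {"type":"object","properties":{"steps":{"type":"array","items":{"type":"array","items":{"type":"number"}}},"force":{"type":"number"}},"required":["steps"]}

```bash
mkdir -p pics; cat > h.py <<'E'
import numpy as np, cv2
from scipy.spatial.transform import Rotation as R
from bench import r
def snap(n,f):
    c=r.camera(n); cv2.imwrite(f'pics/{f}.png',c['pixels'][:,:,::-1]); np.savez(f'pics/{f}.npz',**{k:np.array(v) for k,v in c.items()}); return c
def world(c):
    f=200/np.tan(np.radians(float(c['fovy']))/2); v,u=np.mgrid[:400,:640]; z=c['z_map']
    P=np.stack([(u-c['cx'])/f*z,(v-c['cy'])/f*z,z],-1)
    return P@R.from_quat(c['orientation']).as_matrix().T+c['position']
E
python3 - <<'E'
from h import *
for n in ['scene','side']:
    c=snap(n,n+'0'); print(n,c['position'],c['fovy'])
s=r.read_state(); print(s)
E
```

```text
scene [0.45164305 0.53363683 1.10614536] 49.63402260861276
side [-0.09952131 -0.39092118  1.13801837] 50.90439574233829
{'time': 0.1, 'joint_positions': array([-1.2666083 ,  0.33282451, -0.06472443,  1.46084515,  0.02159554,
        1.34989073, -0.08849513]), 'joint_vel': array([-4.14925765e-04, -2.52781630e-03,  7.52428656e-04, -2.02714963e-03,
       -8.18558115e-05,  3.48810909e-04,  1.21698051e-04]), 'joint_torque': array([ 1.06549716e-03, -6.24536777e+01,  2.45293725e-02, -3.90720534e+01,
       -6.13658968e-02,  3.65356123e-02,  2.93386051e-05]), 'ee_pos': array([0.20050503, 0.59160617, 0.22182948]), 'eef_rot': array([ 1.62645244e-01,  9.86684407e-01, -6.30942613e-04, -8.16928121e-05]), 'ft_force': array([-0.56173075, -0.10060217,  0.61416554]), 'torque': array([ 0.02897433,  0.01710705, -0.01665042]), 'grip_force': 0.0, 'width': 0.0871497115075618}
```

View pics/scene0.png

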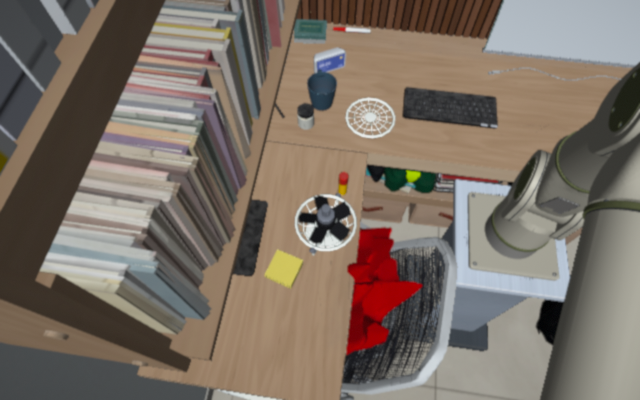

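View pics/side0.png

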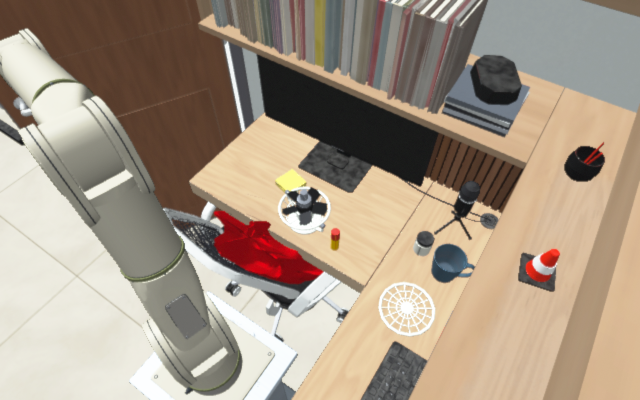

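The scene view shows the fan's cap near (325,213), the glue stick at (343,184), the notes at (284,268), and the jar, mug and guard higher up. In the side view the cap is near (305,198), and a bookshelf stands behind the fan.

```bash
python3 - <<'E'
from h import *
for n,pts in [('scene0',dict(cap=(325,212),glue=(343,177),notes=(284,268),jar=(305,110),guard=(371,117),mug=(321,80),books=(220,130),shelfedge=(270,90),shelf2=(215,300),base=(520,235),deskedge=(355,300))),('side0',dict(cap=(304,194),glue=(336,233),notes=(291,181),books=(420,60),shelf_edge1=(215,30),shelf_edge2=(430,105),shelfR=(530,160),tv=(340,110)))]:
    c=np.load(f'pics/{n}.npz'); W=world(c)
    for k,(u,v) in pts.items(): print(n,k,W[v,u].round(3))
    g={'scene0':(285,365,170,260),'side0':(265,345,170,235)}[n]
    w=W[g[2]:g[3],g[0]:g[1]].reshape(-1,3); m=(w[:,2]>.118)&(w[:,2]<.2); q=w[m]
    print(len(q),q.mean(0),q.min(0),q.max(0))
    m=w[:,2]>.135; print(w[m].mean(0), m.sum())
E
```

```text
scene0 cap [0.507 0.075 0.151]
scene0 glue [ 0.476 -0.066  0.091]
scene0 notes [0.597 0.19  0.025]
scene0 jar [ 0.619 -0.296  0.069]
scene0 guard [ 0.417 -0.346  0.01 ]
scene0 mug [ 0.588 -0.421  0.07 ]
scene0 books [0.628 0.219 0.653]
scene0 shelfedge [0.621 0.008 0.495]
scene0 shelf2 [0.622 0.4   0.494]
scene0 base [0.035 0.064 0.143]
scene0 deskedge [ 0.402  0.224 -0.06 ]
205 [0.50623475 0.06986553 0.13324149] [0.48664149 0.04761954 0.11810641] [0.52762399 0.08549277 0.15665401]
[0.49439521 0.17250787 0.36413587] 107
side0 cap [0.498 0.059 0.152]
side0 glue [ 0.472 -0.072  0.088]
side0 notes [0.599 0.189 0.02 ]
side0 books [ 0.635 -0.15   0.612]
side0 shelf_edge1 [0.608 0.416 0.495]
side0 shelf_edge2 [ 0.633 -0.196  0.517]
side0 shelfR [ 0.624 -0.432  0.492]
side0 tv [0.764 0.107 0.255]
136 [0.49945462 0.06225431 0.13368693] [0.48245246 0.04352374 0.11811853] [0.52352963 0.08549975 0.1571281 ]
[ 0.34678739 -0.05315276  0.40228348] 78
```

```bash
python3 - <<'E'
from h import *
for n in ['scene0','side0']:
    c=np.load(f'pics/{n}.npz'); W=world(c); v=c['z_map']>0
    for y0 in np.arange(-.2,.7,.1):
        print(n,round(y0,1),[ (lambda q:round(float(q.max()),2) if len(q) else None)(W[v&(W[...,1]>=y0)&(W[...,1]<y0+.1)&(W[...,0]>=x0)&(W[...,0]<x0+.1)][:,2]) for x0 in np.arange(.1,.75,.1)])
E
```

```text
scene0 -0.2 [0.02, -0.78, None, 0.01, 0.01, 0.6, 0.01]
scene0 -0.1 [0.02, None, -0.18, 0.1, 0.09, 0.68, 0.01]
scene0 0.0 [0.7, 0.1, 0.05, 0.16, 0.16, 0.71, 0.7]
scene0 0.1 [0.71, 0.12, 0.07, 0.09, 0.1, 0.82, 0.71]
scene0 0.2 [0.71, 0.12, 0.03, 0.01, 0.03, 0.89, 0.9]
scene0 0.3 [0.69, 0.63, -0.01, 0.01, 0.01, 0.92, 0.9]
scene0 0.4 [0.67, 0.64, 0.01, 0.01, 0.01, 0.88, 0.77]
scene0 0.5 [None, None, None, None, None, 0.74, None]
scene0 0.6 [None, None, None, None, None, None, None]
side0 -0.2 [0.02, None, None, 0.01, 0.01, 0.71, 0.71]
side0 -0.1 [0.02, -0.77, -0.18, 0.1, 0.08, 0.71, 0.33]
side0 0.0 [0.74, 0.1, 0.06, 0.16, 0.16, 0.69, 0.33]
side0 0.1 [0.74, 0.11, 0.07, 0.1, 0.09, 0.66, 0.33]
side0 0.2 [0.72, 0.12, -0.0, 0.01, 0.03, 0.64, 0.34]
side0 0.3 [0.69, 0.12, -0.01, 0.01, 0.01, 0.61, 0.34]
side0 0.4 [0.67, 0.64, 0.0, 0.01, 0.01, 0.57, 0.34]
side0 0.5 [0.64, 0.63, -0.77, -0.2, None, 0.52, None]
side0 0.6 [0.62, 0.62, -0.77, -0.78, None, None, 0.01]
```

{"op": "apply_moves", "data": {"steps": [[0,0,0.07,-29,-25,-10,1],[0,0,0.14,-57,-50,-20,1],[0,0,0.21,-86,-75,-30,1],[0,0,0.28,-114,-100,-30,1],[0,0,0.35,-143,-125,-30,1],[0,0,0.42,-171,-150,-30,1],[0,0,0.49,-200,-175,-30,1],[0,0,0.56,-228,-200,-30,1],[0,0,0.63,-257,-225,-30,1],[0,0,0.7,-285,-250,-30,1],[0,0,0.77,-314,-275,-30,1],[0,0,0.84,-342,-300,-30,1],[0,0,0.91,-371,-325,-30,1],[0,0,0.98,-400,-350,-30,1],[0,0,1.05,-428,-375,-30,1],[0,0,1.1,-457,-400,-30,1],[0,0,1.1,-457,-400,-30,1],[0,0,1.1,-457,-400,-30,1],[0,0,1.1,-457,-400,-30,1],[0,0,1.1,-457,-400,-30,1]]}}

```text
time: 1.77
ee_pos: [0.5045, 0.0677, 0.2523]
eef_rot: [0.654, 0.757, -0.0, -0.0]
ft_force: [0.2, 0.5, 0.6]
width: 0.0866
grip_force: 0.0
```

```bash
python3 - <<'E'
from h import *
s=r.read_state()
for k in ['time','joint_positions','ee_pos','eef_rot','ft_force']: print(k,s[k].round(4) if k!='time' else s[k])
c=snap('wrist','w1'); W=world(c); v=c['z_map']>0
for lo,hi in [(.146,.158),(.12,.145),(.115,.124)]:
    m=v&(W[...,2]>lo)&(W[...,2]<hi); q=W[m]; print(m.sum(), q.mean(0).round(4) if len(q) else '', (q.min(0)+q.max(0))/2 if len(q) else '', np.ptp(q,axis=0) if len(q) else '')
print(c['position'])
E
```

```text
time 1.7667
joint_positions [-0.6822  0.0472  0.4794  1.7399 -0.0228  1.3603 -0.0521]
ee_pos [0.5045 0.0677 0.2523]
eef_rot [ 6.535e-01  7.569e-01 -1.000e-04 -3.000e-04]
ft_force [0.2068 0.5458 0.5739]
2087 [0.707  0.1122 0.152 ] [0.63277752 0.12143391 0.15199869] [0.27436317 0.13607454 0.01198761]
5231 [0.7266 0.1403 0.1307] [0.62807735 0.149921   0.13249565] [0.28377908 0.21041825 0.02498623]
2600 [0.6863 0.139  0.12  ] [0.62778703 0.15668466 0.11949605] [0.28409442 0.22478871 0.00898086]
[0.49441896 0.13928676 0.41578164]
```

View pics/w1.png

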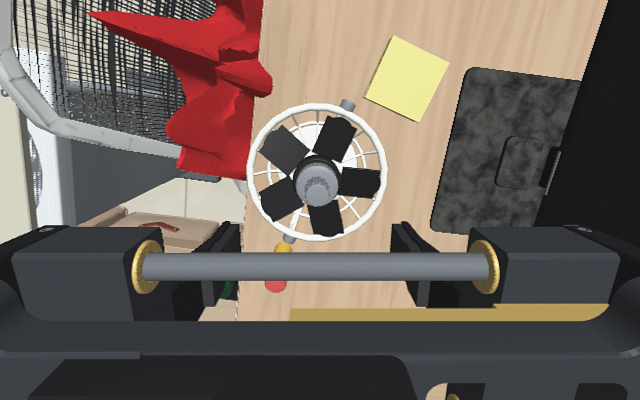

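The wrist view shows the cap at about (318,185), centred between the fingers. The glue stick is at (279,268) and the note block at (406,78).

```bash
python3 - <<'E'
from h import *
c=np.load('pics/w1.npz'); W=world(c); v=c['z_map']>0
v[:150]=0;v[225:]=0;v[:,:285]=0;v[:,355:]=0
for lo,hi in [(.148,.158),(.124,.146),(.115,.124),(.145,.2)]:
    m=v&(W[...,2]>lo)&(W[...,2]<hi); q=W[m]; print(m.sum(), q.mean(0).round(4), ((q.min(0)+q.max(0))/2).round(4), np.ptp(q,axis=0).round(4))
    (x,y),rad=cv2.minEnclosingCircle(q[:,:2].astype(np.float32)); print(x,y,rad)
E
```

```text
469 [0.5068 0.0661 0.1528] [0.5069 0.0651 0.1519] [0.0226 0.0235 0.0077]
0.5068724751472473 0.06516651809215546 0.01190866157412529
120 [0.5059 0.0735 0.1356] [0.5069 0.0688 0.135 ] [0.0232 0.0164 0.0219]
0.5068674683570862 0.06581924855709076 0.01171557791531086
794 [0.506  0.0708 0.1211] [0.5072 0.0655 0.1197] [0.0428 0.0423 0.0085]
0.5069811344146729 0.06518562138080597 0.021684665232896805
487 [0.5068 0.0664 0.1526] [0.5069 0.0651 0.1505] [0.0226 0.0235 0.0105]
0.5069182515144348 0.06518949568271637 0.01193535141646862
```

{"op": "apply_moves", "data": {"steps": [[0,0,0,-2.6,1.9,30,1],[0,0,0,-2.6,1.9,60,1],[0,0,0,-2.6,1.9,90,1],[0,0,0,-2.6,1.9,110,1],[0,0,0,-2.6,1.9,120,1],[0,0,0,-2.6,1.9,127,1],[0,0,0,-2.6,1.9,127,1],[0,0,0,-2.6,1.9,127,1],[0,0,0,-2.6,1.9,127,-1],[0,0,0,-2.6,1.9,127,-1],[0,0,0,-2.6,1.9,127,-1],[0,0,0,-2.6,1.9,127,-1],[0,0,0,-2.6,1.9,127,-1],[0,0,0,-2.6,1.9,127,-1],[0,0,0,-2.6,1.9,127,-1],[0,0,0,-2.6,1.9,127,-1],[0,0,0,-2.6,1.9,127,-1],[0,0,0,-2.6,1.9,127,-1],[0,0,0,-2.6,1.9,127,-1],[0,0,0,-2.6,1.9,127,-1]], "force": 45}}

```text
time: 3.48
ee_pos: [0.5072, 0.0641, 0.1255]
eef_rot: [0.654, 0.756, -0.0, -0.0]
ft_force: [-0.1, -0.3, -0.2]
width: 0.0211
grip_force: 45.0
```

```bash
python3 - <<'E'
from h import *
s=r.read_state()
for k in s: print(k,np.round(s[k],4))
E
```

```text
time 3.4833
joint_positions [-0.6557  0.1657  0.484   1.9026 -0.0866  1.0937  0.0066]
joint_vel [ 0.     -0.0019  0.0003  0.0015 -0.0004 -0.0006  0.0011]
joint_torque [-7.70000e-03 -4.13218e+01  3.27950e+00 -3.54537e+01 -5.89000e-02
 -4.03000e-02 -2.20000e-03]
ee_pos [0.5072 0.0641 0.1255]
eef_rot [ 6.544e-01  7.562e-01 -0.000e+00 -1.000e-04]
ft_force [-0.0702 -0.3395 -0.1881]
torque [-0.1154  0.1064 -0.02  ]
grip_force 45.0001
width 0.0211
```

{"op": "apply_moves", "data": {"steps": [[0,0,-0.04,0,0,-0.1,-1],[0,0,-0.08,0,0,-0.2,-1],[0,0,-0.12,0,0,-0.4,-1],[0,0,-0.16,0,0,-0.5,-1],[0,0,-0.2,0,0,-0.7,-1],[0,0,-0.24,0,0,-0.8,-1],[0,0,-0.28,0,0,-0.9,-1],[0,0,-0.3,0,0,-1,-1],[0,0,-0.3,0,0,-1,-1]]}}

```text
time: 4.23
ee_pos: [0.5073, 0.0641, 0.1265]
eef_rot: [0.534, 0.846, 0.0, -0.0]
ft_force: [0.1, -0.6, -1.3]
width: 0.0213
grip_force: 45.0
```

```bash
python3 - <<'E'
from h import *
s=r.read_state()
for k in ['ee_pos','eef_rot','ft_force','torque','width','joint_torque']: print(k,np.round(s[k],4))
E
```

```text
ee_pos [0.5073 0.0641 0.1265]
eef_rot [ 0.5339  0.8456  0.     -0.    ]
ft_force [ 0.0509 -0.5773 -1.2771]
torque [-0.1249  0.0617 -0.0895]
width 0.0213
joint_torque [ 5.82000e-02 -4.20530e+01  3.04890e+00 -3.56458e+01 -2.87000e-02
  6.80000e-02  5.93100e-01]
```

{"op": "apply_moves", "data": {"steps": [[0,0,-0.03,0,0,-0.1,-1],[0,0,-0.06,0,0,-0.2,-1]]}}

```text
time: 4.4
ee_pos: [0.5073, 0.0641, 0.1267]
eef_rot: [0.508, 0.861, 0.0, -0.0]
ft_force: [-0.0, 0.1, -0.6]
width: 0.0207
grip_force: 45.0
```

```bash
python3 - <<'E'
from h import *
s=r.read_state()
for k in ['ee_pos','eef_rot','ft_force','torque','width','joint_torque']: print(k,np.round(s[k],4))
c=snap('wrist','w2')
cv2.imwrite('pics/w2c.png',cv2.resize(c['pixels'][130:290,200:440,::-1],None,fx=3,fy=3,interpolation=2))
E
```

```text
ee_pos [0.5073 0.0641 0.1267]
eef_rot [ 0.5085  0.8611  0.     -0.    ]
ft_force [-0.0184  0.1418 -0.5993]
torque [-0.0859  0.1035  0.044 ]
width 0.0207
joint_torque [ -0.2474 -42.0979   3.2293 -35.6435  -0.0545   0.0568  -0.8735]
```

View pics/w2c.png

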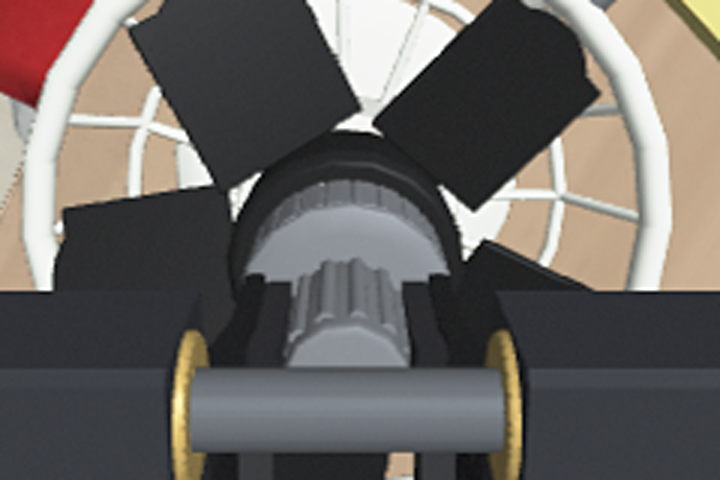

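The crop shows the pads holding the ribbed grip at (348,320), with the cap's disc below it. The torques don't yet settle which way it turns, so I'll turn a bit further and compare the ribs and the cap height.

{"op": "apply_moves", "data": {"steps": [[0,0,-0.04,0,0,-0.2,-1],[0,0,-0.08,0,0,-0.3,-1],[0,0,-0.12,0,0,-0.5,-1],[0,0,-0.16,0,0,-0.6,-1]]}}

```text
time: 4.78
ee_pos: [0.5073, 0.0641, 0.1273]
eef_rot: [0.438, 0.899, 0.0, -0.0]
ft_force: [-0.9, -0.7, -0.4]
width: 0.021
grip_force: 45.0
```

```bash
python3 - <<'E'
from h import *
s=r.read_state()
for k in ['ee_pos','eef_rot','ft_force','torque','width','joint_torque']: print(k,np.round(s[k],4))
c2=np.load('pics/w2.npz'); c=snap('wrist','w3')
a,b=[cv2.resize(k['pixels'][180:260,270:370,::-1],None,fx=4,fy=4,interpolation=2) for k in (c2,c)]
cv2.imwrite('pics/w3c.png',np.hstack([a,b]))
for k in (np.load('pics/w1.npz'),c2,c):
    W=world(k); d=np.hypot(W[...,0]-.5069,W[...,1]-.0652); m=(k['z_map']>0)&(d>.0125)&(d<.019)&(abs(W[...,2]-.122)<.006)&(W[...,1]>.0652); print(m.sum(),np.median(W[m][:,2]))
E
```

```text
ee_pos [0.5073 0.0641 0.1273]
eef_rot [ 0.4379  0.899   0.     -0.    ]
ft_force [-0.8506 -0.6947 -0.3541]
torque [-0.0472 -0.0221 -0.0082]
width 0.021
joint_torque [ -0.3267 -42.311    3.1517 -35.6625  -0.0456   0.0717  -0.9912]
320 0.12159491819450746
650 0.12275080642161866
611 0.12341208029230027
```

View pics/w3c.png

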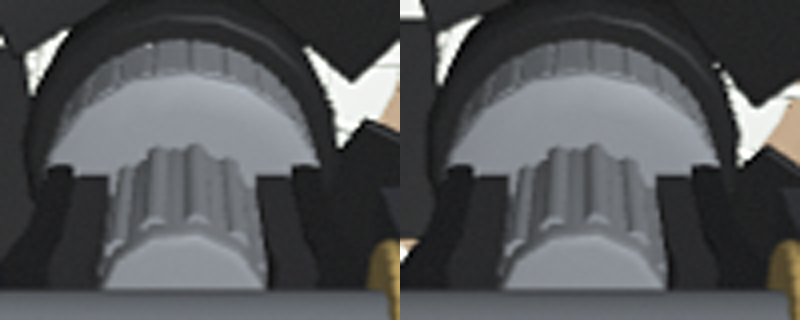

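In both crops the ribs sit in the same place relative to the fingers while the fan turns behind them. The cap has also risen about 1.8 mm. It is turning freely, so this is an ordinary thread; 0.52 rad is done and about 0.6 remains.

{"op": "apply_moves", "data": {"steps": [[0,0,-0.05,0,0,-0.2,-1],[0,0,-0.1,0,0,-0.4,-1],[0,0,-0.15,0,0,-0.6,-1],[0,0,-0.2,0,0,-0.8,-1],[0,0,-0.25,0,0,-1.0,-1],[0,0,-0.3,0,0,-1.2,-1],[0,0,-0.35,0,0,-1.4,-1],[0,0,-0.4,0,0,-1.6,-1],[0,0,-0.45,0,0,-1.8,-1],[0,0,-0.5,0,0,-2.0,-1],[0,0,-0.55,0,0,-2.2,-1],[0,0,-0.6,0,0,-2.4,-1],[0,0,-0.62,0,0,-2.5,-1],[0,0,-0.62,0,0,-2.5,-1]]}}

```text
time: 6.0
ee_pos: [0.5073, 0.0641, 0.1298]
eef_rot: [0.144, 0.99, 0.0, -0.0]
ft_force: [-0.1, 1.3, 0.4]
width: 0.0212
grip_force: 45.0
```

```bash
python3 - <<'E'
from h import *
s=r.read_state()
for k in ['ee_pos','eef_rot','ft_force','torque','width','joint_positions']: print(k,np.round(s[k],4))
k=snap('wrist','w4')
W=world(k); d=np.hypot(W[...,0]-.5069,W[...,1]-.0652); m=(k['z_map']>0)&(d>.0125)&(d<.019)&(abs(W[...,2]-.125)<.008); print(m.sum(),np.median(W[m][:,2]))
a,b=[cv2.resize(k['pixels'][180:260,270:370,::-1],None,fx=4,fy=4,interpolation=2) for k in (np.load('pics/w3.npz'),k)]
cv2.imwrite('pics/w4c.png',np.hstack([a,b]))
E
```

```text
ee_pos [0.5073 0.0641 0.1298]
eef_rot [ 1.435e-01  9.896e-01  1.000e-04 -0.000e+00]
ft_force [-0.0692  1.2983  0.3698]
torque [ 0.0071  0.0013 -0.036 ]
width 0.0212
joint_positions [-0.5635  0.1569  0.3811  1.8936 -0.0653  1.103   1.1256]
698 0.1259517879448636
```

View pics/w4c.png

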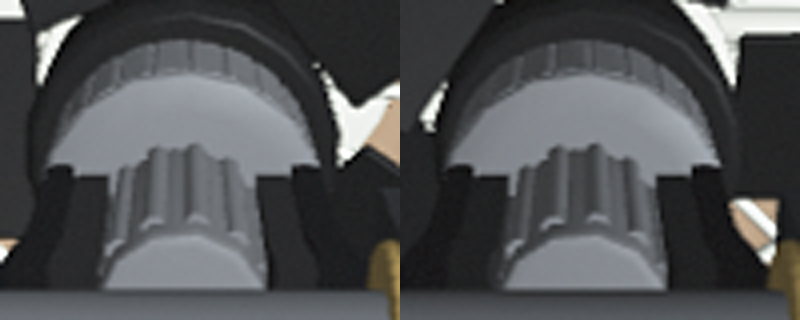

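The ribs haven't moved in the grip, and the cap has turned 1.14 rad and climbed 4.4 mm, so it is off the thread. Next I lift it.

{"op": "apply_moves", "data": {"steps": [[0,0,0,0,0,-1,-1],[0,0,0,0,0,-3,-1],[0,0,0,0,0,-7,-1],[0,0,0,0,0,-14,-1],[0,0,0,0,0,-24,-1],[0,0,0,0,0,-36,-1],[0,0,0,0,0,-48,-1],[0,0,0,0,0,-60,-1],[0,0,0,0,0,-72,-1],[0,0,0,0,0,-82,-1],[0,0,0,0,0,-90,-1],[0,0,0,0,0,-94,-1],[0,0,0,0,0,-96,-1],[0,0,0,0,0,-96,-1],[0,0,0,0,0,-96,-1],[0,0,0,0,0,-96,-1]]}}

```text
time: 7.38
ee_pos: [0.507, 0.0641, 0.2252]
eef_rot: [0.143, 0.99, -0.0, -0.0]
ft_force: [0.0, -0.0, -0.2]
width: 0.0207
grip_force: 45.0
```

```bash
python3 - <<'E'
from h import *
s=r.read_state()
for k in ['ee_pos','eef_rot','ft_force','torque','width','grip_force','joint_vel']: print(k,np.round(s[k],4))
k=snap('wrist','w5')
W=world(k); d=np.hypot(W[...,0]-.5069,W[...,1]-.0652); m=(k['z_map']>0)&(d>.0125)&(d<.019)&(abs(W[...,2]-.221)<.01); q=W[m]; print(m.sum(),np.median(q[:,2]))
print(np.linalg.lstsq(np.c_[q[:,:2]-[.507,.065],np.ones(len(q))],q[:,2],rcond=None)[0])
cv2.imwrite('pics/w5.png',k['pixels'][:,:,::-1])
E
```

```text
ee_pos [0.507  0.0641 0.2252]
eef_rot [ 1.429e-01  9.897e-01 -2.000e-04 -5.000e-04]
ft_force [ 0.0387 -0.0174 -0.1925]
torque [ 0.0599 -0.0071  0.0216]
width 0.0207
grip_force 45.0001
joint_vel [-0.0012  0.0009 -0.     -0.001  -0.0011  0.003  -0.0008]
741 0.22148379832681073
[ 0.28227749 -0.10138879  0.22604178]
```

View pics/w5.png

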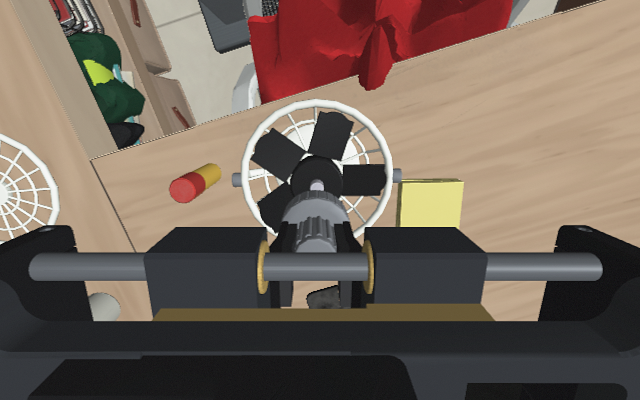

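The cap is held above the bare hub at about (316,178), and the glue stick and notes haven't moved. I'll check that the cap is level, then hand in.

```bash
python3 - <<'E'
from h import *
for f,z0 in (('w4',.126),('w5',.2215)):
    k=np.load(f'pics/{f}.npz'); W=world(k); v,u=np.mgrid[:400,:640]
    m=(k['z_map']>0)&(abs(W[...,2]-z0)<.0035)&(np.hypot(W[...,0]-.507,W[...,1]-.065)<.0195)&(u>285)&(u<350); q=W[m]
    print(m.sum(),np.linalg.lstsq(np.c_[q[:,:2]-[.507,.065],np.ones(len(q))],q[:,2],rcond=None)[0].round(3))
E
```

```text
858 [ 0.056 -0.027  0.127]
830 [ 0.051 -0.028  0.222]
```

```bash
python3 -c "
from bench import r
print(r.close_job())"
```

```text
the job is handed in; nothing more can be done
None
```

The cap had an ordinary thread: I unscrewed it anticlockwise by 1.14 rad, lifted it off, and handed the job in with it held level about 10 cm above its seat, without touching the other items.

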